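Load the sample bottles and peel off a dust cover

TASK

Stand the two loose sample bottles upright in the crate's two empty cells, one per cell. Then grip the top dust cover of the sticky nested stack by its pull tab and peel it off, raising that corner first while the opposite corner is still down. Finish while holding the cover right way up, level and still, centred over the crate and clear above the bottle caps: do not put it down or let go, keep all bottles standing, and leave the other things on the bench where they are.

Things in the scene. Friction and masses are not known exactly. Their poses are not given: they have to be found in the camera images.
- crate: Fixed open-topped aluminium crate, 124 x 124 mm, 40 mm high, walls and dividers 4 mm thick, floor 4 mm thick, with 2 x 2 cells each 56 mm square. Origin under its centre on the table; z up, x and y along its sides. Two cells already hold bottles, two are empty; it may stand left or right of the robot, at any yaw.
- cell0 (a point): Centre of the inner floor of the crate's cell at +x +y (30 mm from the crate's centre along both), 4 mm above the table.
- cell1 (a point): The same for the cell at +x -y.
- cell2 (a point): The same for the cell at -x -y.
- cell3 (a point): The same for the cell at -x +y.
- bottle0: Amber glass sample bottle with a black cap, 140 g or so; round body 40 mm in diameter and 56 mm high, shoulder, then a cap 26 mm in diameter from 66 to 93 mm above the foot. Origin at the centre of its underside, z along its axis. Stands loose on the table. With bottle1 and the beaker it forms a loose row along x ahead of the robot, in any order, at least 25 mm apart.
- bottle1: Same kind of bottle, also loose on the table.
- bottle2: Same kind of bottle, already standing in cell0 of the crate.
- bottle3: Same kind of bottle, already standing in cell1 of the crate.
- stack: Lower five nested white covers on a steel base plate (158 x 158 x 8 mm), fixed to the table: 156 mm wide over the tongues. A springy upright tongue, 22 mm wide, at the middle of each side presses about 9 N sideways on the rim of the top cover. Origin: centre of its underside on the table; axes as the cover's at the start.
- cover: Top cover, white formed plastic, about 0.1 kg: a shallow dish upside down, rim 150 x 150 mm, 5 mm thick; sloping skirt; flat panel 122 x 122 mm, upper side 25 mm above the rim's underside. Origin: centre of the rim's underside (48 mm above the table at the start), z up. The corner with the pull tab is at -x -y and faces roughly to the robot.
- tab (a point): Middle of the top edge of the cover's upright pull tab: a fin 10 mm thick, 30 mm long, 24 mm high, standing on the panel, lying along the diagonal to the -x -y corner, its middle 62 mm from the cover's centre seen from above. This point is 49 mm above the underside of the cover's rim.
- far_corner (a point): Underside of the cover's rim at the corner diagonally across from the tab (68 mm along +x and +y from its origin). The tongues of the stack hold each side of the rim by some 3 N of friction (about 13 N in all) until that side is about 6 mm up. Turning the cover about this corner by 0.25 rad, tab side up, frees the tab's sides; lifting then frees the rest.
- beaker: Bystander: open white beaker, 52 mm in diameter, 70 mm high; origin under its centre.
- dish: Bystander: covered glass dish, 64 mm in diameter, 16 mm high; origin under its centre.
- pot: Bystander: white pot with a blue lid, 60 mm in diameter, 70 mm high; origin under its centre.
- pen: Bystander: marker pen lying on the table, 123 mm long along its x; origin under its middle.
- tipbox: Bystander: grey tip box with a clear lid, 122 x 87 mm, 81 mm high; origin under its centre.
- timer: Bystander: white bench timer, 60 x 70 mm, 25 mm high; origin under its centre.
Not all that is in view belongs to the job. What is shaped like the bottle0 but pink or yellow is not meant.

How it is judged:
By the outcome, as a careful person would: the job done as asked, in the order asked, and still so for the second after the job is handed in, while the arm keeps its last pose, push and grip.
It also fails if it takes over 72 s, if anything falls off the work surface, if the arm or the gripper's body presses on something with over 40 N, if the wrist force passes 120 N, or if a joint passes its speed limit or range.

ROBOT

A 6-joint arm with a two-finger parallel gripper is mounted at the origin on the work surface. World frame = base frame: x ahead of the robot, y to its left, z up, the work surface at z = 0. Lengths are in mm, angles in degrees, forces in N, time in s.
With the tool pointing down it reaches from about 300 to 850 mm from the base axis. Payload 4.2 kg.
Tool frame: the origin (TCP) lies midway between the tips of the shut fingers; the grasp point (between the pads) lies pinch_z behind it (pinch_z is the distance from the TCP to the grasp point, in mm); z points along the fingers, y is the line along which they close (so a half turn about z gives the same grasp; the last joint's range is limited). The gripper opens to 91 mm and grips with 3 to 60 N. Pads are 32 mm wide; open, the fingers measure 118 mm over their backs; the gripper's body (76 mm by 178 mm) begins 60 mm behind the grasp point.
Start: joints at [65.89, 18.312, 89.639, -0, 72.044, -1.146], TCP at [224.343, 529.446, 213.976] pointing down, gripper open.
Joint ranges: [-177.97, 177.97], [-48.28, 115.42], [12.27, 149.76], [-77.06, 257.06], [2.81, 150.46], [-146.56, 146.56]. Speed limits (degrees/s): [147.25, 147.25, 180, 180, 180, 180].

INTERFACE

Orientations are given as [roll, pitch, yaw] about the fixed x, y, z axes, in that order (R = Rz(yaw) Ry(pitch) Rx(roll)).
In Python, from workcell import state, grab_frame, job_done, masks_of, landmark_of, pinch_z gives the robot as it stands. The module is installed in compiled form; this text tells all that it offers.
- The arm moves only by the tool move_arm, never from a script. Its argument "plan" is a list of rows, each an object of numbers: "x", "y", "z": the shift along the tool's x, y, z in mm; "rx", "ry", "rz": the turn, a rotation vector about the tool's x, y, z in rad. A call has 1 to 10 rows; each row shifts and turns the commanded pose from where the row before left it, along the tool's axes as they then stand; what a row does not reach is not made up. A row lasts 1/10 s, in which the tool goes at most 50 mm and 8.59 degrees, less where a joint would pass 70% of its speed; a pose out of reach is approached as far as the arm can. A call is refused whole if a number of a shift passes 50 or a number of a turn 0.15, either way. A call with a gripper value outside its range is refused whole. "grip" is the opening, from 0 (shut) to 1 (fully open), set as the call begins (left out, the last holds). The fingers move at their own pace and stop on an object; "squeeze" is the grip in N (left out, the last holds). Time passes only in rows, so rows that do not move let the fingers close. It gives the time, the measured TCP pose, the force, the opening and the grip force at its end, in the units of the state.
- state(): the state, without advancing time (a new reading comes with each control period).
- grab_frame(name): name is "scene" or "top" or "wrist"; returns a dict with "img" (420x560x3 uint8, red, green, blue), "z_map" (420x560 float32, mm along the optical axis (not along the pixel's ray), 0 where there is no reading), "fx", "fy", "cx", "cy" (pixels), "rvec" (rotation vector, rad) and "tvec" (3), from world to camera coordinates, as OpenCV has them. Camera axes: x right, y down, z forward; pixel columns grow to the right and rows downward; lengths in mm; the calibration is good to about 2 mm. A picture is of the moment at which its call begins.
- job_done(): hands the job in; it is judged then, once.
Trained networks look in the newest picture that a camera, given by its name, has taken for a name from the list of things; names that differ only in an ending like _2 or _b are one class to them, and where a whole thing is asked for, a point or a joint stands for the part that bears it (a point fixed in the world has none). Each returns a list of dicts, best first, with "p" (0 to 1); they miss things now and then, are a little off and sometimes report something else, mostly with a low value. They report only what shows in the picture. A call takes as long as a camera call. They do not tell look-alikes from the thing itself.
- masks_of(camera, label): "pixels" (420x560 bool, what is visible of it) and "box" ([centre column, centre row, width, height] in pixels, round what is visible of it).
- landmark_of(camera, label): "point" ([column, row] in pixels: a listed point, or the origin of a listed thing).
The state is a dict: "time_s": time; "qpos": joint angles; "qvel": joint speeds; "effort": joint torques, N m; "ee_pos": TCP position; "ee_rot": TCP orientation; "force": force on the tool from outside, world axes, zero at the start; "torque": the same for the moment, N m; "gripper_width": finger opening in mm; "gripper_force": force on a finger pad.
Only numpy, scipy, OpenCV 4.12 (cv2) and the standard library are available. Lean on these libraries where they do the work, as an engineer would, in place of code of your own. Each camera call takes 0.05 s, during which the arm holds its last target. There are 200 camera calls.

## Working session

There is one attempt and no reset: what is moved stays moved. The work goes in short steps, Python scripts to look and compute and a tool call to move; the robot and the scene stay as the last step left them, time stands still between calls to the robot, and variables do not carry over. Pictures are saved under pics/ and viewed, at most 10 in all, crops included, and the job is handed in when it is done.

Besides the shell and the picture viewer there is one more tool, called after "Call:" in YAML: its name, and indented under it one key for each argument. move_arm: Moves the arm, as the interface text tells. Its arguments: {"type":"object","properties":{"plan":{"type":"array","items":{"type":"object","properties":{"x":{"type":"number"},"y":{"type":"number"},"z":{"type":"number"},"rx":{"type":"number"},"ry":{"type":"number"},"rz":{"type":"number"}}}},"grip":{"type":"number"},"squeeze":{"type":"number"}},"required":["plan"]}

```bash
mkdir -p pics; cat > h.py <<'E'
import numpy as np, cv2
from workcell import *
from scipy.spatial.transform import Rotation as R
def save(f,n): cv2.imwrite('pics/'+n+'.png',cv2.cvtColor(f['img'],cv2.COLOR_RGB2BGR))
def cam(f):
    Rm=cv2.Rodrigues(np.array(f['rvec'],float))[0]; t=np.array(f['tvec'],float).ravel(); return Rm,t
def world(f,u,v,z):
    Rm,t=cam(f); p=np.stack([(np.asarray(u)-f['cx'])/f['fx']*z,(np.asarray(v)-f['cy'])/f['fy']*z,np.asarray(z)*1.0],-1)
    return (p-t)@Rm
def ray(f,u,v):
    Rm,t=cam(f); c=-Rm.T@t; d=Rm.T@np.array([(u-f['cx'])/f['fx'],(v-f['cy'])/f['fy'],1.]); return c,d
def atz(f,u,v,z):
    c,d=ray(f,u,v); return c+d*(z-c[2])/d[2]
def tri(rs):
    A=np.zeros((3,3));b=np.zeros(3)
    for c,d in rs:
        d=d/np.linalg.norm(d);P=np.eye(3)-np.outer(d,d);A+=P;b+=P@c
    return np.linalg.solve(A,b)
def maskpts(f,m):
    v,u=np.nonzero(m&(f['z_map']>0)); return world(f,u,v,f['z_map'][v,u])
E
python3 - <<'E'
from h import *
s=state();print(s,pinch_z if not callable(pinch_z) else pinch_z())
F={n:grab_frame(n) for n in('scene','top')}
for n in F: save(F[n],n+'0'); print(n,[np.round(x,1) for x in cam(F[n])[0]],np.round(-cam(F[n])[0].T@cam(F[n])[1]))
for l in ['bottle0','crate','cell0','cell1','cell2','cell3','stack','cover','tab','far_corner','beaker','dish','pot','pen','tipbox','timer']:
    for n in F:
        try:
            for d in landmark_of(n,l)[:5]:
                u,v=d['point'];zi=F[n]['z_map'][int(v),int(u)];print(l,n,round(d['p'],2),np.round([u,v]),np.round(world(F[n],u,v,zi)) if zi else None)
        except Exception as e: print(l,n,e)
E
```

```text
{'time_s': 0.0, 'qpos': array([ 6.58897081e+01,  1.83518499e+01,  8.97064894e+01, -9.62872024e-04,
        7.20429271e+01, -1.14613688e+00]), 'qvel': array([-0.0542228 , -0.12493841, -0.0132542 , -0.1058006 , -0.02389127,
       -0.07503886]), 'effort': array([-6.81897618e-04, -4.12478936e+01, -2.31966662e+01,  7.25296210e-02,
        4.58408170e-02, -1.55895227e-04]), 'ee_pos': array([224.14056141, 528.97014725, 213.11761751]), 'ee_rot': array([-1.79898736e+02, -1.11032321e-03,  1.57036142e+02]), 'force': array([0.17602038, 0.94250479, 0.53035281]), 'torque': array([ 0.00405248, -0.01710479, -0.01279673]), 'gripper_force': 0.0, 'gripper_width': 91.28557730834625} 18.8
scene [array([0.2, 1. , 0. ]), array([ 0.7, -0.1, -0.7]), array([-0.7,  0.2, -0.7])] [1256. -168.  776.]
top [array([ 0., -1., -0.]), array([-1. , -0. , -0.1]), array([ 0.1,  0. , -1. ])] [492. -20. 945.]
bottle0 scene 0.97 [271. 295.] [711. -55.  17.]
bottle0 scene 0.91 [383. 213.] [562. 226.  37.]
bottle0 scene 0.86 [282. 247.] [611. -12.  33.]
bottle0 scene 0.81 [312. 274.] [688.  32.  29.]
bottle0 scene 0.8 [409. 2
[... 2583 characters left out ...]
88 [261. 205.] [470. -29.  24.]
beaker top 0.85 [283. 267.] [458. -19.   8.]
dish scene 0.89 [247. 184.] [383. -46.  14.]
dish top 0.92 [293. 310.] [371. -40.  17.]
pot scene 0.67 [380. 306.] [794. 130.  38.]
pot top 0.63 [210. 125.] [747. 138.  61.]
pen scene 0.93 [298. 322.] [768. -16.  -2.]
pen top 0.79 [286. 126.] [760. -18.  12.]
pen top 0.51 [293. 310.] [370. -40.  17.]
tipbox scene 0.69 [212. 338.] [ 819. -176.   78.]
tipbox top 0.58 [357. 124.] [ 749. -161.   80.]
tipbox top 0.55 [281. 204.] [582. -12.  96.]
tipbox top 0.24 [283. 269.] [454. -19.   6.]
timer scene 0.76 [448. 287.] [769. 283.  23.]
timer top 0.89 [142. 130.] [742. 290.  24.]
timer top 0.39 [260. 168.] [656.  31.  71.]
```

```bash
python3 - <<'E'
import cv2
a=cv2.imread('pics/top0.png');b=cv2.imread('pics/scene0.png')
cv2.imwrite('pics/topz.png',cv2.resize(a[90:330,90:450],(800,533),interpolation=cv2.INTER_CUBIC))
cv2.imwrite('pics/scenez.png',cv2.resize(b[140:380,110:470],(800,533),interpolation=cv2.INTER_CUBIC))
E
```

```text
(no output)
```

View pics/topz.png

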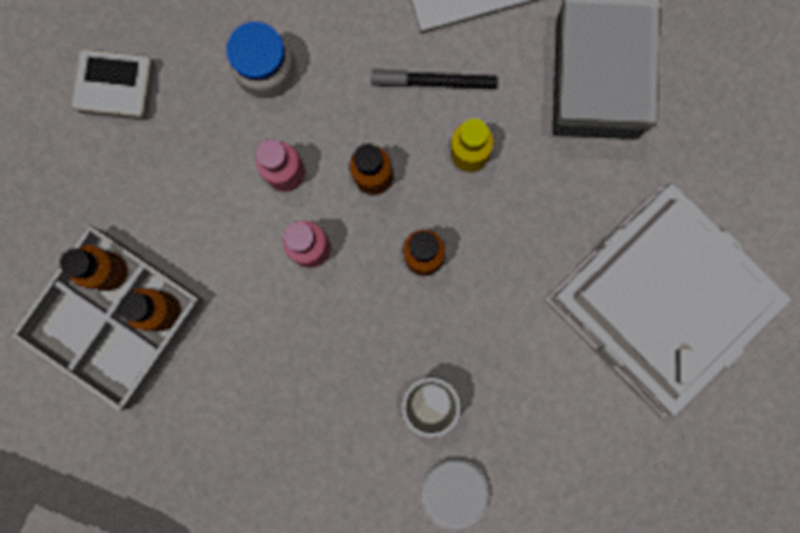

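View pics/scenez.png

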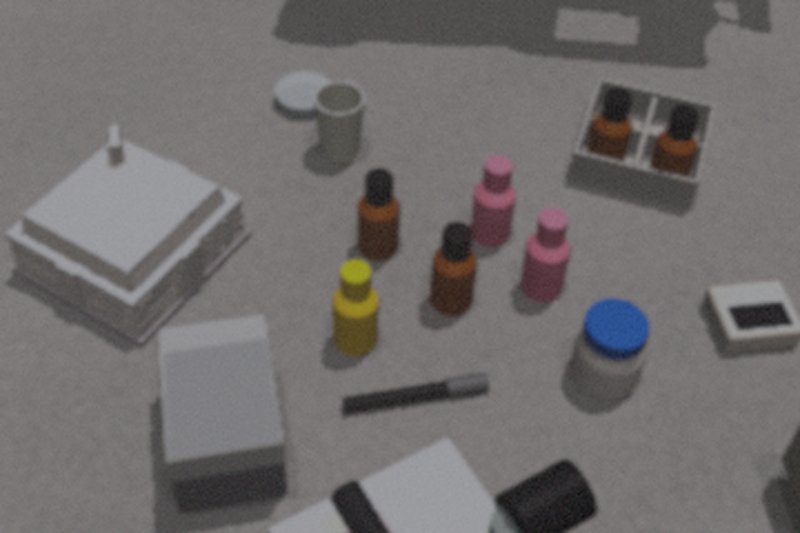

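The top crop shows two amber, black-capped bottles standing loose, at full-frame top pixels (257,167) and (281,204). The look-alikes are pink at (217,168) and (228,200) and yellow at (303,156). Only the amber ones fit the description, and both crops confirm it. The crate is at about (138,232) with its two near cells empty, and the cover is at (392,225) with its tab at (398,255).

```bash
cat > m.py <<'E'
from h import *
def box(P):
    (c,s,a)=cv2.minAreaRect(P[:,:2].astype(np.float32)); return np.round(c,1),np.round(s,1),round(a,1)
E
python3 - <<'E'
from m import *
T=grab_frame('top');S=grab_frame('scene')
def allp(f):
    v,u=np.nonzero(f['z_map']>0);return world(f,u,v,f['z_map'][v,u]),f['img'][v,u].astype(int)
PT,CT=allp(T);PS,CS=allp(S)
print('table z',[np.median(P[(abs(P[:,0]-600)<200)&(abs(P[:,1])<200),2]) for P in(PT,PS)])
for n,P,C in(('top',PT,CT),('scene',PS,CS)):
    print(n)
    dark=(C.max(1)<70)
    for c in((588,-10),(655,35)):
        near=np.hypot(P[:,0]-c[0],P[:,1]-c[1])<35
        cap=P[near&(P[:,2]>86)]; body=P[near&(P[:,2]>10)&(P[:,2]<55)]
        print(' bottle cap',len(cap),np.round(cap.mean(0),1),np.round((cap.min(0)+cap.max(0))/2,1),np.round(np.percentile(cap[:,2],95),1),'body',np.round((body.min(0)+body.max(0))/2,1))
    m=(abs(P[:,0]-525)<110)&(abs(P[:,1]-270)<110)&(P[:,2]>33)&(P[:,2]<46)&(C.min(1)>0)
    print(' crate rim',m.sum(),box(P[m]))
    print(' crate white',box(P[m&(C.max(1)-C.min(1)<25)&(C.min(1)>110)]))
    near=(abs(P[:,0]-555)<130)&(abs(P[:,1]+233)<130)
    for a,b in((68,78),(40,80),(85,105)):
        m=near&(P[:,2]>a)&(P[:,2]<b);print(' cov',a,b,m.sum(),box(P[m]),np.round(P[m].mean(0),1),np.round(P[m].max(0),1))
    print()
# triangulate
for l in('tab','far_corner','cover','bottle0'):
    a=landmark_of('top',l);b=landmark_of('scene',l)
    for x in a[:6]:
        for y in b[:6]:
            p=tri([ray(T,*x['point']),ray(S,*y['point'])]);c,d=ray(T,*x['point']);d/=np.linalg.norm(d)
            e=np.linalg.norm((p-c)-d*((p-c)@d))
            if e<6:print(l,np.round(x['point']),np.round(p,1),round(e,1),round(x['p'],2),round(y['p'],2))
E
```

```text
table z [np.float64(1.3269390299992652), np.float64(-0.23847487895935732)]
top
 bottle cap 137 [589.8 -11.9  93.7] [589.7 -12.2  91.7] 96.1 body [587.1 -11.4  32.9]
 bottle cap 138 [667.4  39.2  93.2] [667.5  39.4  91.9] 96.1 body [660.1  39.4  32.5]
 crate rim 825 (array([523.8, 282.7]), array([124.9, 124.5]), 57.4)
 crate white (array([523.5, 283.6]), array([124., 123.]), 57.3)
 cov 68 78 3788 (array([ 551.8, -237.9]), array([123.8, 125.1]), 44.9) [ 552.8 -237.6   73.8] [ 638.8 -151.4   78. ]
 cov 40 80 5548 (array([ 551.1, -238.7]), array([156. , 156.1]), 44.9) [ 550.7 -234.4   67.9] [ 656.8 -134.2   79.8]
 cov 85 105 106 (array([ 489.1, -238.6]), array([10.2, 28.6]), 89.9) [ 489.5 -237.9   96. ] [ 503.3 -233.5  101.4]

scene
 bottle cap 114 [592.4 -12.4  91.2] [591.9 -12.   91. ] 93.5 body [599.1 -12.7  32.5]
 bottle cap 127 [669.8  38.2  91.1] [669.   38.8  90.3] 93.6 body [672.6  38.3  32.4]
 crate rim 634 (array([524.2, 281.5]), array([124.1, 128. ]), 57.3)
 crate white (array([523.2, 282.1]), array([124. , 125.7]), 57.4)
 cov 68 78 2836 (array([ 551.7, -238.8]), array([125.3, 127.8]), 45.0) [ 557.8 -240.1   71.9] [ 639.1 -152.4   78. ]
 cov 40 80 4540 (array([ 552.2, -239.5]), array([158.7, 157.6]), 43.2) [ 573.5 -239.2   65.1] [ 658.2 -133.7   79.7]
 cov 85 105 67 (array([ 492.1, -239.9]), array([10.1, 30.9]), 89.7) [ 493.8 -239.5   94.4] [ 507.6 -234.8   97.9]

tab [397. 257.] [ 483.5 -236.9   84. ] 1.2 0.56 0.77
far_corner [393. 174.] [ 652.6 -241.8   46. ] 0.5 0.89 0.57
cover [393. 226.] [ 546.4 -238.8   49.6] 1.7 0.8 0.82
bottle0 [161. 227.] [536.9 242.6   2.7] 2.1 0.77 0.91
bottle0 [303. 159.] [693.  -55.6  -9.3] 1.7 0.75 0.69
bottle0 [220. 168.] [670.6 125.3  -4.1] 2.9 0.64 0.93
bottle0 [230. 205.] [589.3 100.7  -7.7] 1.7 0.62 0.77
```

```bash
cat > go.py <<'E'
import sys
from h import *
def go(x,y,z):
    s=state(); r=R.from_euler('xyz',s['ee_rot'],degrees=True)
    d=np.array([x,y,z])-s['ee_pos']; print('tool shift',np.round(r.inv().apply(d),1),'dist',round(np.linalg.norm(d)),'rot',np.round(s['ee_rot'],2),'pos',np.round(s['ee_pos'],1),'t',round(s['time_s'],1),'q',np.round(s['qpos']),'F',np.round(s['force'],1),'w',round(s['gripper_width'],1))
if __name__=='__main__': go(*map(float,sys.argv[1:4]))
E
python3 go.py 591 -12 170
```

```text
tool shift [-548.8 -355.5   44. ] dist 655 rot [179.99   0.   157.04] pos [224.3 529.4 214. ] t 2.2 q [66. 18. 90. -0. 72. -1.] F [-0.   0.7 -0.9] w 91.3
```

Call:
move_arm:
  plan:
    - {"x": -27.4,"y": -17.8,"z": 0}
    - {"x": -27.4,"y": -17.8,"z": 0}
    - {"x": -27.4,"y": -17.8,"z": 0}
    - {"x": -27.4,"y": -17.8,"z": 0}
    - {"x": -27.4,"y": -17.8,"z": 0}
    - {"x": -27.4,"y": -17.8,"z": 0}
    - {"x": -27.4,"y": -17.8,"z": 0}
    - {"x": -27.4,"y": -17.8,"z": 0}
    - {"x": -27.4,"y": -17.8,"z": 0}
    - {"x": -27.4,"y": -17.8,"z": 0}
  grip: 0.7

```text
schema error: expected keys x, y, z, rx, ry, rz
```

Call:
move_arm:
  plan:
    - {"x": -31,"y": -20,"z": 6}
    - {"x": -31,"y": -20,"z": 6}
    - {"x": -31,"y": -20,"z": 6}
    - {"x": -31,"y": -20,"z": 6}
    - {"x": -31,"y": -20,"z": 6}
    - {"x": -31,"y": -20,"z": 6}
    - {"x": -31,"y": -20,"z": 6}
    - {"x": -31,"y": -20,"z": 2}
    - {"x": -26.8,"y": -17.5,"z": 0}
    - {"x": 0}

```text
schema error: expected keys x, y, z, rx, ry, rz
```

```bash
cat > cap.py <<'E'
from m import *
import sys
# black caps seen by the wrist camera: centre of cap top by depth
def caps(lo=84,hi=102):
    W=grab_frame('wrist');P=maskpts(W,np.ones((420,560),bool));v,u=np.nonzero(W['z_map']>0);C=W['img'][v,u].astype(int)
    M=np.zeros((420,560),np.uint8);k=(P[:,2]>lo)&(P[:,2]<hi);M[v[k],u[k]]=1
    n,L,st,ce=cv2.connectedComponentsWithStats(M)
    Li=L[v,u]
    for i in range(1,n):
        if st[i,4]<150: continue
        q=(Li==i);print(st[i],'col',C[q].mean(0).round(),'c',P[q].mean(0).round(1),'mid',((P[q].min(0)+P[q].max(0))/2).round(1),'ext',np.ptp(P[q],axis=0).round(1))
    return W
if __name__=='__main__':
    save(caps(),sys.argv[1])
E
python3 cap.py w1; python3 go.py 591 -12 69
```

```text
tool shift [-548.9 -355.5  144.9] dist 670 rot [179.99  -0.   157.04] pos [224.3 529.4 214. ] t 2.2 q [66. 18. 90.  0. 72. -1.] F [-0.   1.  -0.2] w 91.2
```

View pics/w1.png

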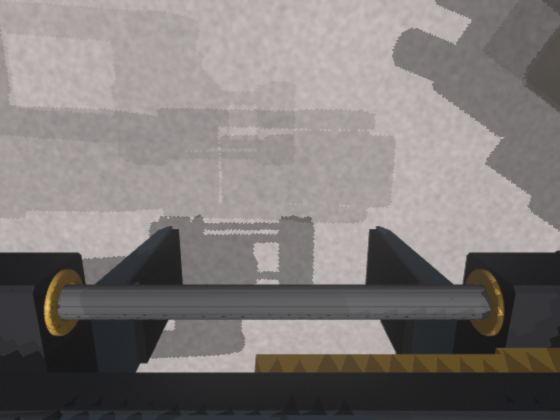

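The move was refused because every row needs all six keys, so this wrist picture is from the start pose. It shows the fingers at about (170,290) and (380,290), with only bare table and shadows above them. I'll resend with full rows.

Call:
move_arm:
  plan:
    - {"x": -27.4,"y": -17.8,"z": 0,"rx": 0,"ry": 0,"rz": 0}
    - {"x": -27.4,"y": -17.8,"z": 0,"rx": 0,"ry": 0,"rz": 0}
    - {"x": -27.4,"y": -17.8,"z": 0,"rx": 0,"ry": 0,"rz": 0}
    - {"x": -27.4,"y": -17.8,"z": 0,"rx": 0,"ry": 0,"rz": 0}
    - {"x": -27.4,"y": -17.8,"z": 0,"rx": 0,"ry": 0,"rz": 0}
    - {"x": -27.4,"y": -17.8,"z": 0,"rx": 0,"ry": 0,"rz": 0}
    - {"x": -27.4,"y": -17.8,"z": 0,"rx": 0,"ry": 0,"rz": 0}
    - {"x": -27.4,"y": -17.8,"z": 0,"rx": 0,"ry": 0,"rz": 0}
    - {"x": -27.4,"y": -17.8,"z": 0,"rx": 0,"ry": 0,"rz": 0}
    - {"x": -27.4,"y": -17.8,"z": 0,"rx": 0,"ry": 0,"rz": 0}
  grip: 0.7

```text
time_s: 3.25
ee_pos: [407.8, 257.5, 214.1]
ee_rot: [180.0, 0.0, 157.0]
force: [-0.5, -0.5, 0.4]
gripper_width: 64.2
gripper_force: 0.0
```

Call:
move_arm:
  plan:
    - {"x": -31,"y": -20,"z": 6,"rx": 0,"ry": 0,"rz": 0}
    - {"x": -31,"y": -20,"z": 6,"rx": 0,"ry": 0,"rz": 0}
    - {"x": -31,"y": -20,"z": 6,"rx": 0,"ry": 0,"rz": 0}
    - {"x": -31,"y": -20,"z": 6,"rx": 0,"ry": 0,"rz": 0}
    - {"x": -31,"y": -20,"z": 6,"rx": 0,"ry": 0,"rz": 0}
    - {"x": -31,"y": -20,"z": 6,"rx": 0,"ry": 0,"rz": 0}
    - {"x": -31,"y": -20,"z": 6,"rx": 0,"ry": 0,"rz": 0}
    - {"x": -31,"y": -20,"z": 2,"rx": 0,"ry": 0,"rz": 0}
    - {"x": -26.8,"y": -17.5,"z": 0,"rx": 0,"ry": 0,"rz": 0}
    - {"x": 0,"y": 0,"z": 0,"rx": 0,"ry": 0,"rz": 0}

```text
time_s: 4.25
ee_pos: [593.0, -15.2, 169.5]
ee_rot: [-180.0, 0.1, 156.8]
force: [-0.6, -0.4, -1.0]
gripper_width: 64.0
gripper_force: 0.0
```

```bash
python3 cap.py w2; python3 go.py 591 -12 69
```

```text
[ 410  131   43   40 1342] col [228. 176. 205.] c [592.6  99.   92.6] mid [593.4  99.9  89.8] ext [25.4 25.8 11.5]
[ 258  186   37   39 1121] col [67. 63. 64.] c [587.   -9.5  93. ] mid [588.   -9.8  90. ] ext [25.5 25.5 11.8]
[ 476  213   45   38 1256] col [220. 166. 195.] c [665.4 126.   92.2] mid [667.2 127.2  89.7] ext [26.1 26.1 11.4]
[261 325  34  29 810] col [208. 184.  18.] c [686.1 -50.7  92.2] mid [688.4 -52.2  90. ] ext [23.4 25.4 11.9]
tool shift [  1.1   1.  100.5] dist 101 rot [ 1.7999e+02 -2.0000e-02  1.5688e+02] pos [591.6 -13.3 169.5] t 4.3 q [ -2.  22.  91.   0.  67. -69.] F [-0.4  0.4 -0.3] w 63.8
```

Call:
move_arm:
  plan:
    - {"x": 2.2,"y": 1.2,"z": 20,"rx": 0,"ry": 0,"rz": 0}
    - {"x": 0,"y": 0,"z": 30,"rx": 0,"ry": 0,"rz": 0}
    - {"x": 0,"y": 0,"z": 25,"rx": 0,"ry": 0,"rz": 0}
    - {"x": 0,"y": 0,"z": 15,"rx": 0,"ry": 0,"rz": 0}
    - {"x": 0,"y": 0,"z": 10,"rx": 0,"ry": 0,"rz": 0}
    - {"x": 0,"y": 0,"z": 0,"rx": 0,"ry": 0,"rz": 0}

```text
time_s: 4.9
ee_pos: [588.1, -9.1, 68.9]
ee_rot: [-180.0, -0.2, 157.1]
force: [0.9, -0.3, -0.0]
gripper_width: 63.9
gripper_force: 0.0
```

Call:
move_arm:
  plan:
    - {"x": 0,"y": 0,"z": 0,"rx": 0,"ry": 0,"rz": 0}
    - {"x": 0,"y": 0,"z": 0,"rx": 0,"ry": 0,"rz": 0}
    - {"x": 0,"y": 0,"z": 0,"rx": 0,"ry": 0,"rz": 0}
    - {"x": 0,"y": 0,"z": 0,"rx": 0,"ry": 0,"rz": 0}
    - {"x": 0,"y": 0,"z": 0,"rx": 0,"ry": 0,"rz": 0}
  grip: 0
  squeeze: 25

```text
time_s: 5.4
ee_pos: [589.6, -10.1, 70.3]
ee_rot: [180.0, 0.0, 157.0]
force: [-0.0, -0.7, 0.5]
gripper_width: 26.7
gripper_force: 0.1
```

```bash
python3 go.py 514.6 323.9 150
```

```text
tool shift [199.3 278.3 -79.7] dist 351 rot [1.7998e+02 4.0000e-02 1.5703e+02] pos [589.6 -10.1  70.3] t 5.4 q [ -2.  27.  99.   0.  54. -69.] F [-0.  -0.7  0.5] w 26.7
```

Call:
move_arm:
  plan:
    - {"x": 0,"y": 0,"z": 0,"rx": 0,"ry": 0,"rz": 0}
    - {"x": 0,"y": 0,"z": 0,"rx": 0,"ry": 0,"rz": 0}
    - {"x": 0,"y": 0,"z": -5,"rx": 0,"ry": 0,"rz": 0}
    - {"x": 0,"y": 0,"z": -15,"rx": 0,"ry": 0,"rz": 0}
    - {"x": 0,"y": 0,"z": -25,"rx": 0,"ry": 0,"rz": 0}
    - {"x": 0,"y": 0,"z": -30,"rx": 0,"ry": 0,"rz": 0}
    - {"x": 0,"y": 0,"z": -25,"rx": 0,"ry": 0,"rz": 0}
    - {"x": 0,"y": 0,"z": -10,"rx": 0,"ry": 0,"rz": 0}
    - {"x": 0,"y": 0,"z": -5,"rx": 0,"ry": 0,"rz": 0}

```text
time_s: 6.3
ee_pos: [589.5, -10.0, 185.7]
ee_rot: [180.0, 0.1, 157.0]
force: [0.4, -1.0, -1.5]
gripper_width: 25.3
gripper_force: 25.0
```

Call:
move_arm:
  plan:
    - {"x": 8,"y": 11,"z": 0,"rx": 0,"ry": 0,"rz": 0}
    - {"x": 18,"y": 25,"z": 0,"rx": 0,"ry": 0,"rz": 0}
    - {"x": 25,"y": 35,"z": 0,"rx": 0,"ry": 0,"rz": 0}
    - {"x": 25,"y": 35,"z": 0,"rx": 0,"ry": 0,"rz": 0}
    - {"x": 25,"y": 35,"z": 0,"rx": 0,"ry": 0,"rz": 0}
    - {"x": 25,"y": 35,"z": 0,"rx": 0,"ry": 0,"rz": 0}
    - {"x": 25,"y": 35,"z": 0,"rx": 0,"ry": 0,"rz": 0}
    - {"x": 25,"y": 35,"z": 0,"rx": 0,"ry": 0,"rz": 0}
    - {"x": 17,"y": 23,"z": 0,"rx": 0,"ry": 0,"rz": 0}
    - {"x": 6,"y": 9,"z": 0,"rx": 0,"ry": 0,"rz": 0}

```text
time_s: 7.3
ee_pos: [512.2, 326.5, 183.0]
ee_rot: [-179.9, -0.2, 157.2]
force: [-0.6, -0.5, -0.6]
gripper_width: 25.5
gripper_force: 25.0
```

```bash
python3 go.py 514.6 323.9 75; python3 - <<'E'
from m import *
W=grab_frame('wrist');T=grab_frame('top');save(T,'t2')
for n,f in(('wrist',W),('top',T)):
    P=maskpts(f,np.ones((420,560),bool));m=(abs(P[:,0]-525)<95)&(abs(P[:,1]-283)<95)&(P[:,2]>33)&(P[:,2]<46)
    print(n,m.sum(),box(P[m]))
save(W,'w3')
E
```

```text
tool shift [ -3.5  -1.3 108. ] dist 108 rot [-1.7988e+02 -1.7000e-01  1.5724e+02] pos [512.2 326.5 183. ] t 7.3 q [ 31.  22.  88.   0.  70. -36.] F [-0.6 -0.5 -0.6] w 25.5
wrist 2647 (array([512.2, 290.5]), array([124.4, 101.9]), 57.5)
top 769 (array([523.7, 282.5]), array([124.5, 124.8]), 57.3)
```

View pics/w3.png

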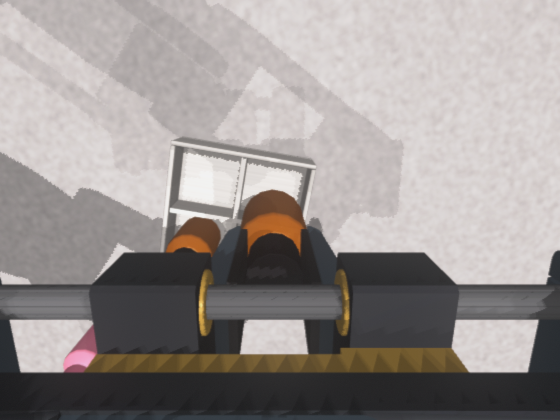

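The wrist view shows the bottle upright in the fingers at about (275,225), over the empty right-hand cell at (275,180). The other empty cell is at (210,180). I'll lower to just above the wall and check.

Call:
move_arm:
  plan:
    - {"x": 0,"y": 0,"z": 10,"rx": 0,"ry": 0,"rz": 0}
    - {"x": 0,"y": 0,"z": 20,"rx": 0,"ry": 0,"rz": 0}
    - {"x": 0,"y": 0,"z": 20,"rx": 0,"ry": 0,"rz": 0}
    - {"x": 0,"y": 0,"z": 10,"rx": 0,"ry": 0,"rz": 0}
    - {"x": 0,"y": 0,"z": 0,"rx": 0,"ry": 0,"rz": 0}
    - {"x": 0,"y": 0,"z": 0,"rx": 0,"ry": 0,"rz": 0}

```text
time_s: 8.0
ee_pos: [515.1, 323.0, 125.2]
ee_rot: [180.0, 0.0, 157.0]
force: [0.1, -0.1, -0.4]
gripper_width: 25.1
gripper_force: 25.0
```

```bash
python3 go.py 514.6 323.9 75; python3 - <<'E'
from m import *
W=grab_frame('wrist')
P=maskpts(W,np.ones((420,560),bool));v,u=np.nonzero(W['z_map']>0);C=W['img'][v,u].astype(int)
m=(np.hypot(P[:,0]-514.6,P[:,1]-323.9)<35)&(C[:,0]-C[:,2]>50)&(P[:,2]>45)
q=P[m];print(m.sum(),q.min(0).round(1),q.max(0).round(1),((q.min(0)+q.max(0))/2).round(1))
E
```

```text
tool shift [ 0.9  0.6 50.2] dist 50 rot [1.7998e+02 2.0000e-02 1.5697e+02] pos [515.1 323.  125.2] t 8.0 q [ 31.  25.  93.  -0.  62. -36.] F [ 0.1 -0.1 -0.4] w 25.1
6992 [479.7 309.8  60.3] [519.2 356.6 236.7] [499.5 333.2 148.5]
```

Call:
move_arm:
  plan:
    - {"x": 0.5,"y": 0.5,"z": 10,"rx": 0,"ry": 0,"rz": 0}
    - {"x": 0,"y": 0,"z": 15,"rx": 0,"ry": 0,"rz": 0}
    - {"x": 0,"y": 0,"z": 12,"rx": 0,"ry": 0,"rz": 0}
    - {"x": 0,"y": 0,"z": 8,"rx": 0,"ry": 0,"rz": 0}
    - {"x": 0,"y": 0,"z": 4,"rx": 0,"ry": 0,"rz": 0}
    - {"x": 0,"y": 0,"z": 1,"rx": 0,"ry": 0,"rz": 0}
    - {"x": 0,"y": 0,"z": 0,"rx": 0,"ry": 0,"rz": 0}

```text
time_s: 8.75
ee_pos: [514.6, 324.4, 75.2]
ee_rot: [180.0, 0.0, 157.0]
force: [0.1, -0.4, -0.8]
gripper_width: 25.4
gripper_force: 25.0
```

Call:
move_arm:
  plan:
    - {"x": 0,"y": 0,"z": 0.5,"rx": 0,"ry": 0,"rz": 0}
    - {"x": 0,"y": 0,"z": 0.3,"rx": 0,"ry": 0,"rz": 0}
    - {"x": 0,"y": 0,"z": 0,"rx": 0,"ry": 0,"rz": 0}

```text
time_s: 9.05
ee_pos: [514.5, 324.3, 74.5]
ee_rot: [180.0, 0.0, 157.0]
force: [-0.2, 0.6, -0.5]
gripper_width: 25.2
gripper_force: 25.0
```

Call:
move_arm:
  plan:
    - {"x": 0,"y": 0,"z": 0,"rx": 0,"ry": 0,"rz": 0}
    - {"x": 0,"y": 0,"z": 0,"rx": 0,"ry": 0,"rz": 0}
    - {"x": 0,"y": 0,"z": 0,"rx": 0,"ry": 0,"rz": 0}
    - {"x": 0,"y": 0,"z": -5,"rx": 0,"ry": 0,"rz": 0}
    - {"x": 0,"y": 0,"z": -20,"rx": 0,"ry": 0,"rz": 0}
    - {"x": 0,"y": 0,"z": -30,"rx": 0,"ry": 0,"rz": 0}
    - {"x": 0,"y": 0,"z": -30,"rx": 0,"ry": 0,"rz": 0}
    - {"x": 0,"y": 0,"z": -20,"rx": 0,"ry": 0,"rz": 0}
    - {"x": 0,"y": 0,"z": -5,"rx": 0,"ry": 0,"rz": 0}
  grip: 0.45

```text
time_s: 9.95
ee_pos: [515.6, 325.0, 187.4]
ee_rot: [179.7, 0.2, 157.0]
force: [0.6, 0.8, -1.0]
gripper_width: 41.1
gripper_force: 0.0
```

```bash
python3 cap.py w4; python3 go.py 668.5 39 175
```

```text
[ 253  187   35   38 1043] col [63. 59. 59.] c [511.8 325.4  96.6] mid [512.8 324.9  91.9] ext [25.1 25.5 15.7]
[168 246  26  24 248] col [45. 42. 41.] c [522.2 248.5  92.9] mid [524.  245.5  91.6] ext [14.9 17.1 15. ]
[245 262  33  22 593] col [49. 45. 45.] c [560.  297.6  94.8] mid [561.8 295.1  91.6] ext [17.2 24.6 15.1]
tool shift [-252.6 -203.4   11.4] dist 324 rot [1.7979e+02 1.5000e-01 1.5704e+02] pos [515.2 324.8 186.5] t 10.0 q [ 31.  22.  88.   0.  70. -36.] F [ 0.6  0.5 -0. ] w 41.1
```

Call:
move_arm:
  plan:
    - {"x": -9,"y": -7,"z": 0,"rx": 0,"ry": 0,"rz": 0}
    - {"x": -22,"y": -18,"z": 0,"rx": 0,"ry": 0,"rz": 0}
    - {"x": -32,"y": -26,"z": 0,"rx": 0,"ry": 0,"rz": 0}
    - {"x": -32,"y": -26,"z": 0,"rx": 0,"ry": 0,"rz": 0}
    - {"x": -32,"y": -26,"z": 0,"rx": 0,"ry": 0,"rz": 0}
    - {"x": -32,"y": -26,"z": 0,"rx": 0,"ry": 0,"rz": 0}
    - {"x": -32,"y": -26,"z": 0,"rx": 0,"ry": 0,"rz": 0}
    - {"x": -32,"y": -25,"z": 3,"rx": 0,"ry": 0,"rz": 0}
    - {"x": -21,"y": -16,"z": 4,"rx": 0,"ry": 0,"rz": 0}
    - {"x": -9,"y": -7,"z": 4,"rx": 0,"ry": 0,"rz": 0}
  grip: 0.7

```text
time_s: 11.0
ee_pos: [668.2, 35.3, 170.7]
ee_rot: [-179.9, -0.1, 156.9]
force: [-0.6, 0.5, -0.6]
gripper_width: 64.2
gripper_force: 0.0
```

Call:
move_arm:
  plan:
    - {"x": 0,"y": 0,"z": 0,"rx": 0,"ry": 0,"rz": 0}
    - {"x": 0,"y": 0,"z": 0,"rx": 0,"ry": 0,"rz": 0}

```text
time_s: 11.2
ee_pos: [667.2, 39.3, 172.2]
ee_rot: [-180.0, -0.1, 157.0]
force: [0.3, 1.0, -0.3]
gripper_width: 64.0
gripper_force: 0.0
```

```bash
python3 cap.py w5; python3 go.py 668.3 39 70
```

```text
[ 295   57   41   43 1358] col [239. 207. 230.] c [593.8  99.8  93.1] mid [593.9 100.1  89.8] ext [25.2 25.6 11.5]
[ 370  147   42   39 1236] col [230. 161. 194.] c [666.4 126.6  92.7] mid [667.4 127.1  89.7] ext [25.7 25.3 11.4]
[ 256  193   37   38 1096] col [63. 59. 60.] c [664.8  41.7  92.9] mid [665.7  41.3  89.9] ext [25.6 25.3 11.3]
tool shift [ -1.3  -0.3 102.8] dist 103 rot [ 1.8000e+02 -8.0000e-02  1.5709e+02] pos [667.3  39.8 172.8] t 11.2 q [  2.  28.  80.   0.  72. -65.] F [ 0.4  1.  -0.1] w 63.9
```

Wrist, top and scene agree to within 2 mm after the wrist's known bias. The cap is black, at (274,212).

Call:
move_arm:
  plan:
    - {"x": -0.5,"y": 0,"z": 20,"rx": 0,"ry": 0,"rz": 0}
    - {"x": 0,"y": 0,"z": 30,"rx": 0,"ry": 0,"rz": 0}
    - {"x": 0,"y": 0,"z": 25,"rx": 0,"ry": 0,"rz": 0}
    - {"x": 0,"y": 0,"z": 17,"rx": 0,"ry": 0,"rz": 0}
    - {"x": 0,"y": 0,"z": 10,"rx": 0,"ry": 0,"rz": 0}
    - {"x": 0,"y": 0,"z": 0,"rx": 0,"ry": 0,"rz": 0}
    - {"x": 0,"y": 0,"z": 0,"rx": 0,"ry": 0,"rz": 0}

```text
time_s: 11.95
ee_pos: [669.0, 39.1, 72.1]
ee_rot: [180.0, 0.1, 157.1]
force: [0.2, 1.0, 0.8]
gripper_width: 63.9
gripper_force: 0.0
```

Call:
move_arm:
  plan:
    - {"x": 0,"y": 0,"z": 0,"rx": 0,"ry": 0,"rz": 0}
    - {"x": 0,"y": 0,"z": 0,"rx": 0,"ry": 0,"rz": 0}
    - {"x": 0,"y": 0,"z": 0,"rx": 0,"ry": 0,"rz": 0}
    - {"x": 0,"y": 0,"z": 0,"rx": 0,"ry": 0,"rz": 0}
    - {"x": 0,"y": 0,"z": 0,"rx": 0,"ry": 0,"rz": 0}
    - {"x": 0,"y": 0,"z": 0,"rx": 0,"ry": 0,"rz": 0}
    - {"x": 0,"y": 0,"z": 0,"rx": 0,"ry": 0,"rz": 0}
    - {"x": 0,"y": 0,"z": 0,"rx": 0,"ry": 0,"rz": 0}
  grip: 0

```text
time_s: 12.75
ee_pos: [668.7, 38.4, 71.3]
ee_rot: [180.0, 0.0, 157.0]
force: [-0.5, 0.6, 1.2]
gripper_width: 25.2
gripper_force: 25.0
```

```bash
python3 go.py 482.3 273.4 185
```

```text
tool shift [ 263.3  143.7 -113.8] dist 321 rot [1.7999e+02 1.0000e-02 1.5704e+02] pos [668.7  38.4  71.3] t 12.8 q [  2.  33.  87.   0.  60. -65.] F [-0.5  0.6  1.2] w 25.2
```

Call:
move_arm:
  plan:
    - {"x": 0,"y": 0,"z": -5,"rx": 0,"ry": 0,"rz": 0}
    - {"x": 0,"y": 0,"z": -15,"rx": 0,"ry": 0,"rz": 0}
    - {"x": 0,"y": 0,"z": -25,"rx": 0,"ry": 0,"rz": 0}
    - {"x": 0,"y": 0,"z": -30,"rx": 0,"ry": 0,"rz": 0}
    - {"x": 0,"y": 0,"z": -25,"rx": 0,"ry": 0,"rz": 0}
    - {"x": 0,"y": 0,"z": -10,"rx": 0,"ry": 0,"rz": 0}
    - {"x": 0,"y": 0,"z": -5,"rx": 0,"ry": 0,"rz": 0}

```text
time_s: 13.45
ee_pos: [668.8, 38.4, 187.0]
ee_rot: [180.0, 0.1, 157.0]
force: [-0.9, 0.2, -0.4]
gripper_width: 25.9
gripper_force: 25.0
```

Call:
move_arm:
  plan:
    - {"x": 11.3,"y": 5.7,"z": 0,"rx": 0,"ry": 0,"rz": 0}
    - {"x": 24,"y": 13,"z": 0,"rx": 0,"ry": 0,"rz": 0}
    - {"x": 33,"y": 18,"z": 0,"rx": 0,"ry": 0,"rz": 0}
    - {"x": 33,"y": 18,"z": 0,"rx": 0,"ry": 0,"rz": 0}
    - {"x": 33,"y": 18,"z": 0,"rx": 0,"ry": 0,"rz": 0}
    - {"x": 33,"y": 18,"z": 0,"rx": 0,"ry": 0,"rz": 0}
    - {"x": 33,"y": 18,"z": 0,"rx": 0,"ry": 0,"rz": 0}
    - {"x": 33,"y": 18,"z": 0,"rx": 0,"ry": 0,"rz": 0}
    - {"x": 20,"y": 12,"z": 0,"rx": 0,"ry": 0,"rz": 0}
    - {"x": 10,"y": 5,"z": 0,"rx": 0,"ry": 0,"rz": 0}

```text
time_s: 14.45
ee_pos: [479.3, 274.8, 184.7]
ee_rot: [-179.9, -0.2, 157.2]
force: [-0.5, -0.8, -0.5]
gripper_width: 25.5
gripper_force: 25.0
```

Call:
move_arm:
  plan:
    - {"x": 0,"y": 0,"z": 10,"rx": 0,"ry": 0,"rz": 0}
    - {"x": 0,"y": 0,"z": 20,"rx": 0,"ry": 0,"rz": 0}
    - {"x": 0,"y": 0,"z": 20,"rx": 0,"ry": 0,"rz": 0}
    - {"x": 0,"y": 0,"z": 10,"rx": 0,"ry": 0,"rz": 0}
    - {"x": 0,"y": 0,"z": 0,"rx": 0,"ry": 0,"rz": 0}
    - {"x": 0,"y": 0,"z": 0,"rx": 0,"ry": 0,"rz": 0}

```text
time_s: 15.05
ee_pos: [482.8, 273.1, 126.2]
ee_rot: [180.0, 0.0, 157.0]
force: [0.1, -0.2, -0.1]
gripper_width: 25.5
gripper_force: 25.0
```

```bash
python3 go.py 482.3 273.4 75.5
```

```text
tool shift [ 0.6  0.1 50.7] dist 51 rot [1.8000e+02 1.0000e-02 1.5699e+02] pos [482.8 273.1 126.2] t 15.1 q [ 28.  21. 100.  -0.  60. -39.] F [ 0.1 -0.2 -0.1] w 25.5
```

Call:
move_arm:
  plan:
    - {"x": 0.5,"y": 0,"z": 10,"rx": 0,"ry": 0,"rz": 0}
    - {"x": 0,"y": 0,"z": 15,"rx": 0,"ry": 0,"rz": 0}
    - {"x": 0,"y": 0,"z": 12,"rx": 0,"ry": 0,"rz": 0}
    - {"x": 0,"y": 0,"z": 8,"rx": 0,"ry": 0,"rz": 0}
    - {"x": 0,"y": 0,"z": 4,"rx": 0,"ry": 0,"rz": 0}
    - {"x": 0,"y": 0,"z": 1,"rx": 0,"ry": 0,"rz": 0}
    - {"x": 0,"y": 0,"z": 0.5,"rx": 0,"ry": 0,"rz": 0}
    - {"x": 0,"y": 0,"z": 0.3,"rx": 0,"ry": 0,"rz": 0}
    - {"x": 0,"y": 0,"z": 0,"rx": 0,"ry": 0,"rz": 0}

```text
time_s: 15.95
ee_pos: [482.0, 273.8, 75.8]
ee_rot: [180.0, 0.0, 157.0]
force: [-0.3, 0.3, -1.2]
gripper_width: 24.9
gripper_force: 25.0
```

Call:
move_arm:
  plan:
    - {"x": 0,"y": 0,"z": 0,"rx": 0,"ry": 0,"rz": 0}
    - {"x": 0,"y": 0,"z": 0,"rx": 0,"ry": 0,"rz": 0}
    - {"x": 0,"y": 0,"z": 0,"rx": 0,"ry": 0,"rz": 0}
    - {"x": 0,"y": 0,"z": -5,"rx": 0,"ry": 0,"rz": 0}
    - {"x": 0,"y": 0,"z": -20,"rx": 0,"ry": 0,"rz": 0}
    - {"x": 0,"y": 0,"z": -30,"rx": 0,"ry": 0,"rz": 0}
    - {"x": 0,"y": 0,"z": -30,"rx": 0,"ry": 0,"rz": 0}
    - {"x": 0,"y": 0,"z": -20,"rx": 0,"ry": 0,"rz": 0}
    - {"x": 0,"y": 0,"z": -5,"rx": 0,"ry": 0,"rz": 0}
  grip: 0.45

```text
time_s: 16.85
ee_pos: [483.1, 274.3, 188.4]
ee_rot: [179.7, 0.2, 157.0]
force: [0.6, 0.3, 0.1]
gripper_width: 41.3
gripper_force: 0.0
```

```bash
python3 cap.py w6; python3 go.py 490 -239 185
```

```text
[ 255  184   35   37 1033] col [63. 58. 59.] c [477.9 277.1  96.6] mid [478.9 276.7  92. ] ext [25.3 25.4 15.7]
[ 331  200   37   37 1062] col [64. 60. 60.] c [511.1 324.5  96.2] mid [513.  324.8  91.8] ext [25.8 25.4 15.5]
[239 258  34  26 735] col [51. 47. 47.] c [524.3 243.9  95.4] mid [526.3 241.6  91.7] ext [19.8 25.2 15.1]
tool shift [-207.  -469.6    1.5] dist 513 rot [1.7981e+02 1.5000e-01 1.5703e+02] pos [482.6 274.1 187.6] t 16.9 q [ 28.  17.  95.   0.  67. -39.] F [1.  0.5 0.2] w 41.3
```

Call:
move_arm:
  plan:
    - {"x": -6,"y": -13.6,"z": 0,"rx": 0,"ry": 0,"rz": 0}
    - {"x": -14,"y": -31.8,"z": 0,"rx": 0,"ry": 0,"rz": 0}
    - {"x": -16,"y": -36.3,"z": 0,"rx": 0,"ry": 0,"rz": 0}
    - {"x": -16,"y": -36.3,"z": 0,"rx": 0,"ry": 0,"rz": 0}
    - {"x": -16,"y": -36.3,"z": 0,"rx": 0,"ry": 0,"rz": 0}
    - {"x": -16,"y": -36.3,"z": 0,"rx": 0,"ry": 0,"rz": 0}
    - {"x": -16,"y": -36.3,"z": 0,"rx": 0,"ry": 0,"rz": 0}
    - {"x": -16,"y": -36.3,"z": 0,"rx": 0,"ry": 0,"rz": 0}
    - {"x": -16,"y": -36.3,"z": 0,"rx": 0,"ry": 0,"rz": 0}
    - {"x": -16,"y": -36.3,"z": 0,"rx": 0,"ry": 0,"rz": 0}

```text
time_s: 17.9
ee_pos: [485.1, -95.4, 183.7]
ee_rot: [-179.9, -0.2, 157.0]
force: [0.3, -0.5, 0.8]
gripper_width: 41.1
gripper_force: 0.0
```

Call:
move_arm:
  plan:
    - {"x": -16,"y": -36.3,"z": 0,"rx": 0,"ry": 0,"rz": 0}
    - {"x": -16,"y": -36.3,"z": 0,"rx": 0,"ry": 0,"rz": 0}
    - {"x": -16,"y": -36.3,"z": 0,"rx": 0,"ry": 0,"rz": 0}
    - {"x": -8,"y": -18,"z": 0,"rx": 0,"ry": 0,"rz": 0}
    - {"x": -3,"y": -7,"z": 0,"rx": 0,"ry": 0,"rz": 0}
    - {"x": 0,"y": 0,"z": 0,"rx": 0,"ry": 0,"rz": 0.1}
    - {"x": 0,"y": 0,"z": 0,"rx": 0,"ry": 0,"rz": 0.145}
    - {"x": 0,"y": 0,"z": 0,"rx": 0,"ry": 0,"rz": 0.145}
    - {"x": 0,"y": 0,"z": 0,"rx": 0,"ry": 0,"rz": 0.145}
    - {"x": 0,"y": 0,"z": 0,"rx": 0,"ry": 0,"rz": 0.145}

```text
time_s: 18.9
ee_pos: [488.0, -238.6, 184.2]
ee_rot: [-179.9, -0.1, 117.8]
force: [0.8, -0.2, 0.2]
gripper_width: 41.2
gripper_force: 0.0
```

Call:
move_arm:
  plan:
    - {"x": 0,"y": 0,"z": 0,"rx": 0,"ry": 0,"rz": 0.145}
    - {"x": 0,"y": 0,"z": 0,"rx": 0,"ry": 0,"rz": 0.145}
    - {"x": 0,"y": 0,"z": 0,"rx": 0,"ry": 0,"rz": 0.145}
    - {"x": 0,"y": 0,"z": 0,"rx": 0,"ry": 0,"rz": 0.145}
    - {"x": 0,"y": 0,"z": 0,"rx": 0,"ry": 0,"rz": 0.145}
    - {"x": 0,"y": 0,"z": 0,"rx": 0,"ry": 0,"rz": 0.145}
    - {"x": 0,"y": 0,"z": 0,"rx": 0,"ry": 0,"rz": 0.145}
    - {"x": 0,"y": 0,"z": 0,"rx": 0,"ry": 0,"rz": 0.145}
    - {"x": 0,"y": 0,"z": 0,"rx": 0,"ry": 0,"rz": 0.145}
    - {"x": 0,"y": 0,"z": 0,"rx": 0,"ry": 0,"rz": 0.145}

```text
time_s: 19.9
ee_pos: [488.0, -238.5, 184.2]
ee_rot: [-179.8, 0.1, 34.7]
force: [-0.3, 0.4, 0.0]
gripper_width: 41.0
gripper_force: 0.0
```

Call:
move_arm:
  plan:
    - {"x": 0,"y": 0,"z": 0,"rx": 0,"ry": 0,"rz": 0.145}
    - {"x": 0,"y": 0,"z": 0,"rx": 0,"ry": 0,"rz": 0.145}
    - {"x": 0,"y": 0,"z": 0,"rx": 0,"ry": 0,"rz": 0.145}
    - {"x": 0,"y": 0,"z": 0,"rx": 0,"ry": 0,"rz": 0.12}
    - {"x": 0,"y": 0,"z": 0,"rx": 0,"ry": 0,"rz": 0.055}
    - {"x": 0,"y": 0,"z": 0,"rx": 0,"ry": 0,"rz": 0}
    - {"x": 0,"y": 0,"z": 0,"rx": 0,"ry": 0,"rz": 0}

```text
time_s: 20.6
ee_pos: [488.4, -239.0, 184.7]
ee_rot: [-179.9, 0.1, 0.1]
force: [-0.1, -0.5, 0.5]
gripper_width: 41.0
gripper_force: 0.0
```

```bash
python3 go.py 490 -239 78; python3 - <<'E'
from m import *
T=grab_frame('top');S=grab_frame('scene');W=grab_frame('wrist');save(W,'w7')
for n,f in(('top',T),('scene',S),('wrist',W)):
    P=maskpts(f,np.ones((420,560),bool))
    m=(abs(P[:,0]-490)<25)&(abs(P[:,1]+239)<25)&(P[:,2]>82)&(P[:,2]<103);q=P[m]
    if m.sum()>10: print(n,m.sum(),box(q),'top z',np.percentile(q[:,2],[50,90]).round(1),'mid',((q.min(0)+q.max(0))/2).round(1))
    m=(abs(P[:,0]-560)<100)&(abs(P[:,1]+239)<100)&(P[:,2]>66)&(P[:,2]<80);print(m.sum(),box(P[m]),np.median(P[m,2]))
E
```

```text
tool shift [1.700e+00 1.000e-01 1.066e+02] dist 107 rot [-1.7995e+02  8.0000e-02  1.5000e-01] pos [ 488.4 -239.   184.7] t 20.6 q [-27.  17.  96.   0.  67.  63.] F [-0.1 -0.5  0.5] w 41.0
2577 (array([ 552.1, -238. ]), array([124.5, 125.3]), 44.9) 73.76540988188674
scene 75 (array([ 489.5, -239.8]), array([33. , 10.2]), 1.7) top z [94.3 97.1] mid [ 489.5 -239.9   90.8]
2929 (array([ 552., -239.]), array([127.9, 127.5]), 45.5) 71.91002180379313
wrist 595 (array([ 487.9, -237.8]), array([29.4,  9.6]), 0.3) top z [96.9 97.9] mid [ 487.9 -237.7   90.6]
27649 (array([ 549.6, -237.3]), array([125. , 124.9]), 45.3) 73.30786356814532
```

View pics/w7.png

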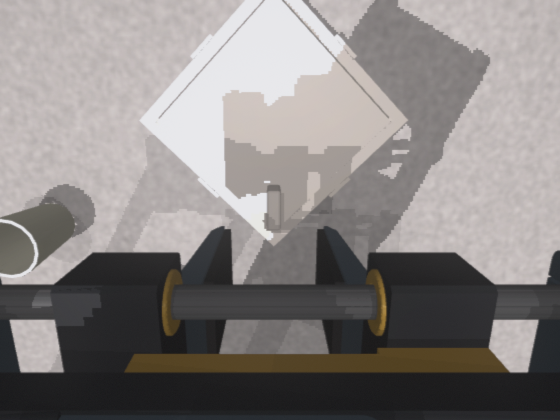

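The tab fin is at (274,207), midway between the fingers and aligned with them. All three views put it at about (489.5,-239) with its top at z≈97. I'll descend and grip.

Call:
move_arm:
  plan:
    - {"x": 1.3,"y": 0,"z": 20,"rx": 0,"ry": 0,"rz": 0}
    - {"x": 0,"y": 0,"z": 30,"rx": 0,"ry": 0,"rz": 0}
    - {"x": 0,"y": 0,"z": 25,"rx": 0,"ry": 0,"rz": 0}
    - {"x": 0,"y": 0,"z": 18,"rx": 0,"ry": 0,"rz": 0}
    - {"x": 0,"y": 0,"z": 8,"rx": 0,"ry": 0,"rz": 0}
    - {"x": 0,"y": 0,"z": 4,"rx": 0,"ry": 0,"rz": 0}
    - {"x": 0,"y": 0,"z": 2,"rx": 0,"ry": 0,"rz": 0}
    - {"x": 0,"y": 0,"z": 0,"rx": 0,"ry": 0,"rz": 0}
    - {"x": 0,"y": 0,"z": 0,"rx": 0,"ry": 0,"rz": 0}

```text
time_s: 21.65
ee_pos: [490.9, -239.8, 79.1]
ee_rot: [180.0, -0.1, 0.0]
force: [-0.2, 0.2, 0.9]
gripper_width: 41.1
gripper_force: 0.0
```

Call:
move_arm:
  plan:
    - {"x": 0,"y": 0,"z": 0,"rx": 0,"ry": 0,"rz": 0}
    - {"x": 0,"y": 0,"z": 0,"rx": 0,"ry": 0,"rz": 0}
    - {"x": 0,"y": 0,"z": 0,"rx": 0,"ry": 0,"rz": 0}
    - {"x": 0,"y": 0,"z": 0,"rx": 0,"ry": 0,"rz": 0}
    - {"x": 0,"y": 0,"z": 0,"rx": 0,"ry": 0,"rz": 0}
    - {"x": 0,"y": 0,"z": 0,"rx": 0,"ry": 0,"rz": 0}
    - {"x": 0,"y": 0,"z": 0,"rx": 0,"ry": 0,"rz": 0}
    - {"x": 0,"y": 0,"z": 0,"rx": 0,"ry": 0,"rz": 0}
  grip: 0
  squeeze: 55

```text
time_s: 22.45
ee_pos: [490.4, -239.1, 78.4]
ee_rot: [-179.9, 0.0, 0.0]
force: [0.1, 3.7, 2.8]
gripper_width: 9.7
gripper_force: 55.0
```

```bash
cat > peel.py <<'E'
from h import *
# rows for turning about far corner pivot (world), axis -y/+y so tab goes up, n steps of a
s=state();p=s['ee_pos'];r0=R.from_euler('xyz',s['ee_rot'],degrees=True)
piv=np.array([551.9+96.2,-238.8,48.])
print(p,s['ee_rot'],s['force'],s['gripper_width'],s['gripper_force'])
def rows(steps):
    P,r=p.copy(),r0
    for a in steps:
        dr=R.from_rotvec([0,a,0]);P2=piv+dr.apply(P-piv);r2=dr*r
        print('shift',np.round(r.inv().apply(P2-P),2),'turn',np.round((r.inv()*r2).as_rotvec(),4),'pos',P2.round(1));P,r=P2,r2
rows([0.02,.03,.03,.03,.03,.03,.03,.03,.03,.02])
E
python3 peel.py
```

```text
[ 490.36508867 -239.0726807    78.38830851] [-1.79946010e+02  4.05701990e-03  4.35365234e-02] [0.13301712 3.66525136 2.80809939] 9.685684055858491 54.99827563762665
shift [ 0.64 -0.   -3.15] turn [ 0.   -0.02  0.  ] pos [ 491.  -239.1   81.5]
shift [ 0.98 -0.   -4.72] turn [ 0.   -0.03  0.  ] pos [ 492.1 -239.1   86.2]
shift [ 0.98 -0.   -4.72] turn [ 0.   -0.03  0.  ] pos [ 493.3 -239.1   90.9]
shift [ 0.98 -0.   -4.72] turn [ 0.   -0.03  0.  ] pos [ 494.7 -239.1   95.5]
shift [ 0.98 -0.   -4.72] turn [ 0.   -0.03  0.  ] pos [ 496.1 -239.1  100.1]
shift [ 0.98 -0.   -4.72] turn [ 0.   -0.03  0.  ] pos [ 497.8 -239.1  104.6]
shift [ 0.98 -0.   -4.72] turn [ 0.   -0.03  0.  ] pos [ 499.5 -239.1  109.1]
shift [ 0.98 -0.   -4.72] turn [ 0.   -0.03  0.  ] pos [ 501.4 -239.1  113.5]
shift [ 0.98 -0.   -4.72] turn [ 0.   -0.03  0.  ] pos [ 503.5 -239.1  117.9]
shift [ 0.64 -0.   -3.15] turn [ 0.   -0.02  0.  ] pos [ 504.9 -239.1  120.8]
```

Call:
move_arm:
  plan:
    - {"x": 0.32,"y": 0,"z": -1.57,"rx": 0,"ry": -0.01,"rz": 0}
    - {"x": 0.32,"y": 0,"z": -1.57,"rx": 0,"ry": -0.01,"rz": 0}
    - {"x": 0.65,"y": 0,"z": -3.15,"rx": 0,"ry": -0.02,"rz": 0}
    - {"x": 0.65,"y": 0,"z": -3.15,"rx": 0,"ry": -0.02,"rz": 0}
    - {"x": 0.65,"y": 0,"z": -3.15,"rx": 0,"ry": -0.02,"rz": 0}
    - {"x": 0.65,"y": 0,"z": -3.15,"rx": 0,"ry": -0.02,"rz": 0}
    - {"x": 0,"y": 0,"z": 0,"rx": 0,"ry": 0,"rz": 0}

```text
time_s: 23.15
ee_pos: [493.1, -239.3, 94.3]
ee_rot: [-179.9, 6.0, 0.1]
force: [-3.1, 3.4, 2.0]
gripper_width: 9.7
gripper_force: 55.0
```

```bash
cat > cv.py <<'E'
from m import *
import sys
def cover(names=('top','scene'),c=(552,-239),zl=60,zh=200):
    for n in names:
        f=grab_frame(n)
        ms=masks_of(n,'cover')
        if not ms: print(n,'none');continue
        ms=[m for m in ms if m['p']>.3][:2]
        for m in ms:
            P=maskpts(f,m['pixels']);k=(P[:,2]>zl)&(P[:,2]<zh);P=P[k]
            if len(P)<200: continue
            # RANSAC plane = panel
            rng=np.random.default_rng(0);best=0
            for _ in range(300):
                a=P[rng.choice(len(P),3,False)];nv=np.cross(a[1]-a[0],a[2]-a[0]);l=np.linalg.norm(nv)
                if l<100: continue
                nv/=l;inl=abs((P-a[0])@nv)<2
                if inl.sum()>best:best=inl.sum();I=inl
            q=P[I];cen=q.mean(0);nv=np.linalg.svd(q-cen,full_matrices=False)[2][2];nv*=np.sign(nv[2])
            b=cv2.minAreaRect(q[:,:2].astype(np.float32))
            print(n,round(m['p'],2),len(q),'normal',nv.round(3),'tiltdeg',round(np.degrees(np.arccos(nv[2])),1),'z',cen[2].round(1),'rect',np.round(b[0],1),np.round(b[1],1),round(b[2],1),'rng x',q[:,0].min().round(),q[:,0].max().round(),'zat max x',q[q[:,0]>q[:,0].max()-6][:,2].mean().round(1))
    return f
E
python3 - <<'E'
from cv import *
s=state();print(s['ee_pos'],s['ee_rot'],s['force'],s['torque'],s['gripper_width'])
save(cover(),'s8')
E
```

```text
[ 493.14704471 -239.26129935   94.29339243] [-1.79940259e+02  5.97269328e+00  5.73713768e-02] [-3.14944505  3.35877807  1.99953396] [0.80251403 0.51674607 0.00217571] 9.69942919373653
top 0.74 1306 normal [ 0.093 -0.011  0.996] tiltdeg 5.4 z 80.8 rect [ 569.8 -221.7] [ 75.  123.5] 45.3 rng x 535.0 638.0 zat max x 76.0
scene 0.65 2527 normal [ 0.099 -0.004  0.995] tiltdeg 5.7 z 81.1 rect [ 554.  -239.6] [124.5 125. ] 45.6 rng x 487.0 640.0 zat max x 73.3
```

Call:
move_arm:
  plan:
    - {"x": 0.65,"y": 0,"z": -3.15,"rx": 0,"ry": -0.02,"rz": 0}
    - {"x": 0.65,"y": 0,"z": -3.15,"rx": 0,"ry": -0.02,"rz": 0}
    - {"x": 0.65,"y": 0,"z": -3.15,"rx": 0,"ry": -0.02,"rz": 0}
    - {"x": 0.65,"y": 0,"z": -3.15,"rx": 0,"ry": -0.02,"rz": 0}
    - {"x": 0.65,"y": 0,"z": -3.15,"rx": 0,"ry": -0.02,"rz": 0}
    - {"x": 0.65,"y": 0,"z": -3.15,"rx": 0,"ry": -0.02,"rz": 0}
    - {"x": 0.65,"y": 0,"z": -3.15,"rx": 0,"ry": -0.02,"rz": 0}
    - {"x": 0.65,"y": 0,"z": -3.15,"rx": 0,"ry": -0.02,"rz": 0}
    - {"x": 0.65,"y": 0,"z": -3.15,"rx": 0,"ry": -0.02,"rz": 0}
    - {"x": 0,"y": 0,"z": 0,"rx": 0,"ry": 0,"rz": 0}

```text
time_s: 24.35
ee_pos: [506.4, -240.1, 120.9]
ee_rot: [179.9, 16.0, 0.0]
force: [1.1, -0.9, -0.7]
gripper_width: 9.7
gripper_force: 55.0
```

```bash
python3 - <<'E'
from cv import *
s=state();print(s['ee_pos'],s['ee_rot'],s['force'],s['torque'],s['gripper_width'],s['qpos'].round(1))
f=cover();cv2.imwrite('pics/s9.png',cv2.resize(cv2.cvtColor(f['img'],cv2.COLOR_RGB2BGR)[140:340,60:340],(784,560)))
E
```

```text
[ 506.35354081 -240.14484841  120.85280409] [1.79930646e+02 1.59576451e+01 4.17643826e-02] [ 1.0866542  -0.94993367 -0.73556368] [-0.10638572 -0.24747836 -0.05741119] 9.685909238158201 [-22.8  28.9  88.5  -6.4  77.3  69.3]
top 0.73 539 normal [0.273 0.011 0.962] tiltdeg 15.9 z 90.0 rect [ 571.  -230.8] [ 96.9 122.6] 44.4 rng x 495.0 646.0 zat max x 76.3
scene 0.75 2772 normal [0.272 0.001 0.962] tiltdeg 15.8 z 96.1 rect [ 563.8 -240.4] [125.  122.4] 45.8 rng x 496.0 647.0 zat max x 74.6
```

View pics/s9.png

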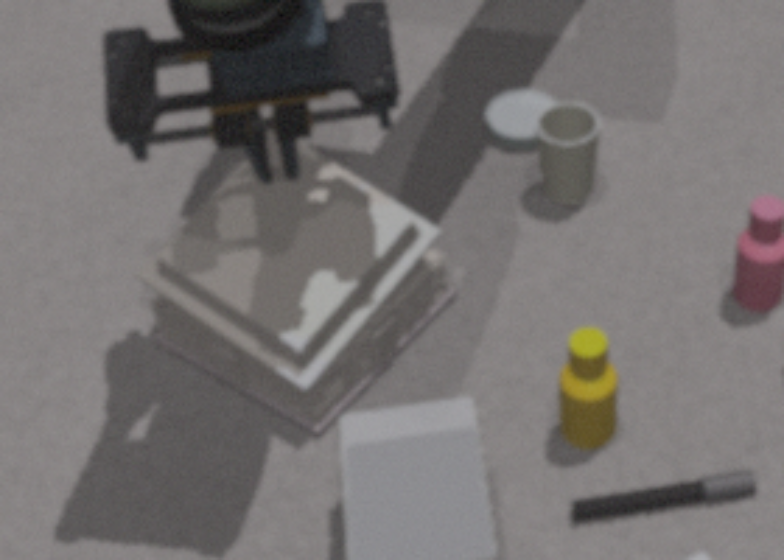

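The scene crop shows the fingers holding the tab at (275,150). The cover's near corner is up (16° tilt) and its far corner at (305,380) is still down. Now a straight lift.

Call:
move_arm:
  plan:
    - {"x": -0.55,"y": 0,"z": -1.92,"rx": 0,"ry": 0,"rz": 0}
    - {"x": -0.83,"y": 0,"z": -2.88,"rx": 0,"ry": 0,"rz": 0}
    - {"x": -1.1,"y": 0,"z": -3.85,"rx": 0,"ry": 0,"rz": 0}
    - {"x": -1.4,"y": 0,"z": -4.8,"rx": 0,"ry": 0,"rz": 0}
    - {"x": -2.2,"y": 0,"z": -7.7,"rx": 0,"ry": 0,"rz": 0}
    - {"x": -3.3,"y": 0,"z": -11.5,"rx": 0,"ry": 0,"rz": 0}
    - {"x": -4.4,"y": 0,"z": -15.4,"rx": 0,"ry": 0,"rz": 0}
    - {"x": -4.4,"y": 0,"z": -15.4,"rx": 0,"ry": 0,"rz": 0}
    - {"x": -2.8,"y": 0,"z": -9.6,"rx": 0,"ry": 0,"rz": 0}
    - {"x": 0,"y": 0,"z": 0,"rx": 0,"ry": 0,"rz": 0}

```text
time_s: 25.55
ee_pos: [505.9, -239.9, 198.7]
ee_rot: [179.9, 15.8, 0.0]
force: [0.2, 0.6, -0.1]
gripper_width: 10.1
gripper_force: 55.0
```

Call:
move_arm:
  plan:
    - {"x": -2.8,"y": 0,"z": -9.6,"rx": 0,"ry": 0,"rz": 0}
    - {"x": -4.4,"y": 0,"z": -15.4,"rx": 0,"ry": 0,"rz": 0}
    - {"x": -2.2,"y": 0,"z": -7.7,"rx": 0,"ry": 0,"rz": 0}
    - {"x": 0,"y": 0,"z": 0,"rx": 0,"ry": 0.03,"rz": 0}
    - {"x": 0,"y": 0,"z": 0,"rx": 0,"ry": 0.06,"rz": 0}
    - {"x": 0,"y": 0,"z": 0,"rx": 0,"ry": 0.06,"rz": 0}
    - {"x": 0,"y": 0,"z": 0,"rx": 0,"ry": 0.06,"rz": 0}
    - {"x": 0,"y": 0,"z": 0,"rx": 0,"ry": 0.05,"rz": 0}
    - {"x": 0,"y": 0,"z": 0,"rx": 0,"ry": 0.02,"rz": 0}
    - {"x": 0,"y": 0,"z": 0,"rx": 0,"ry": 0,"rz": 0}

```text
time_s: 26.55
ee_pos: [504.4, -239.5, 230.9]
ee_rot: [-180.0, 0.0, 0.0]
force: [-0.9, 0.8, -0.2]
gripper_width: 10.0
gripper_force: 55.0
```

```bash
python3 go.py 462 282.5 190; python3 - <<'E'
from cv import *
f=cover(zh=260)
E
```

```text
tool shift [ -42.2 -522.    41. ] dist 525 rot [-1.7999e+02  3.0000e-02  2.0000e-02] pos [ 504.4 -239.5  230.9] t 26.6 q [-27.  16.  90.  -0.  74.  63.] F [-0.9  0.8 -0.2] w 10.0
top 0.56 2907 normal [0.007 0.006 1.   ] tiltdeg 0.6 z 226.0 rect [ 568.7 -236.6] [114.4 125.1] 45.0 rng x 543.0 653.0 zat max x 225.3
scene 0.69 98 normal [ 0.712 -0.702  0.006] tiltdeg 89.7 z 78.8 rect [577.1 285. ] [27.1  3.9] 45.5 rng x 567.0 586.0 zat max x 78.8
scene 0.59 2980 normal [ 0.003 -0.     1.   ] tiltdeg 0.1 z 224.1 rect [ 567.1 -240.7] [125.7 125.5] 45.6 rng x 496.0 653.0 zat max x 223.6
```

Call:
move_arm:
  plan:
    - {"x": -0.7,"y": -8,"z": 0,"rx": 0,"ry": 0,"rz": 0}
    - {"x": -1.3,"y": -16,"z": 0,"rx": 0,"ry": 0,"rz": 0}
    - {"x": -2,"y": -24,"z": 0,"rx": 0,"ry": 0,"rz": 0}
    - {"x": -2.5,"y": -31,"z": 0,"rx": 0,"ry": 0,"rz": 0}
    - {"x": -2.5,"y": -31,"z": 0,"rx": 0,"ry": 0,"rz": 0}
    - {"x": -2.5,"y": -31,"z": 0,"rx": 0,"ry": 0,"rz": 0}
    - {"x": -2.5,"y": -31,"z": 0,"rx": 0,"ry": 0,"rz": 0}
    - {"x": -2.5,"y": -31,"z": 0,"rx": 0,"ry": 0,"rz": 0}
    - {"x": -2.5,"y": -31,"z": 0,"rx": 0,"ry": 0,"rz": 0}
    - {"x": -2.5,"y": -31,"z": 0,"rx": 0,"ry": 0,"rz": 0}

```text
time_s: 27.75
ee_pos: [482.5, 27.8, 230.8]
ee_rot: [-180.0, 0.0, 0.1]
force: [0.1, 0.7, -1.0]
gripper_width: 9.8
gripper_force: 55.0
```

Call:
move_arm:
  plan:
    - {"x": -2.5,"y": -31,"z": 0,"rx": 0,"ry": 0,"rz": 0}
    - {"x": -2.5,"y": -31,"z": 0,"rx": 0,"ry": 0,"rz": 0}
    - {"x": -2.5,"y": -31,"z": 0,"rx": 0,"ry": 0,"rz": 0}
    - {"x": -2.5,"y": -31,"z": 0,"rx": 0,"ry": 0,"rz": 0}
    - {"x": -2.5,"y": -31,"z": 0,"rx": 0,"ry": 0,"rz": 0}
    - {"x": -2.5,"y": -31,"z": 0,"rx": 0,"ry": 0,"rz": 0}
    - {"x": -2.5,"y": -31,"z": 0,"rx": 0,"ry": 0,"rz": 0}
    - {"x": -2,"y": -24,"z": 0,"rx": 0,"ry": 0,"rz": 0}
    - {"x": -1,"y": -12,"z": 0,"rx": 0,"ry": 0,"rz": 0}
    - {"x": 0,"y": -4,"z": 0,"rx": 0,"ry": 0,"rz": 0}

```text
time_s: 28.75
ee_pos: [461.8, 283.7, 230.6]
ee_rot: [180.0, 0.0, 0.2]
force: [-0.2, -1.4, -0.0]
gripper_width: 9.7
gripper_force: 55.0
```

Call:
move_arm:
  plan:
    - {"x": 0,"y": 0,"z": 0,"rx": 0,"ry": 0,"rz": 0}
    - {"x": 0,"y": 0,"z": 0,"rx": 0,"ry": 0,"rz": 0}
    - {"x": 0,"y": 0,"z": 0,"rx": 0,"ry": 0,"rz": 0}
    - {"x": 0,"y": 0,"z": 0,"rx": 0,"ry": 0,"rz": 0}

```text
time_s: 29.15
ee_pos: [462.9, 281.6, 230.9]
ee_rot: [180.0, -0.0, -0.0]
force: [0.1, 0.7, 0.3]
gripper_width: 10.0
gripper_force: 55.0
```

```bash
python3 go.py 461.7 282.5 178; python3 - <<'E'
from cv import *
f=cover(zh=260)
E
```

```text
tool shift [-1.2 -0.9 52.9] dist 53 rot [ 1.8e+02 -1.0e-02 -2.0e-02] pos [462.9 281.6 230.9] t 29.1 q [ 30.  15.  92.  -0.  73. 120.] F [0.1 0.7 0.3] w 10.0
top 0.85 3555 normal [-0.004 -0.001  1.   ] tiltdeg 0.2 z 226.2 rect [524.2 281. ] [123.8 124. ] 45.0 rng x 439.0 611.0 zat max x 226.6
scene 0.87 1995 normal [0.003 0.002 1.   ] tiltdeg 0.2 z 224.0 rect [524.4 280.3] [123.3 126.4] 45.7 rng x 449.0 610.0 zat max x 223.3
```

Call:
move_arm:
  plan:
    - {"x": -0.8,"y": -1.4,"z": 5,"rx": 0,"ry": 0,"rz": 0}
    - {"x": 0,"y": 0,"z": 10,"rx": 0,"ry": 0,"rz": 0}
    - {"x": 0,"y": 0,"z": 15,"rx": 0,"ry": 0,"rz": 0}
    - {"x": 0,"y": 0,"z": 12,"rx": 0,"ry": 0,"rz": 0}
    - {"x": 0,"y": 0,"z": 8,"rx": 0,"ry": 0,"rz": 0}
    - {"x": 0,"y": 0,"z": 3,"rx": 0,"ry": 0,"rz": 0}
    - {"x": 0,"y": 0,"z": 0,"rx": 0,"ry": 0,"rz": 0}
    - {"x": 0,"y": 0,"z": 0,"rx": 0,"ry": 0,"rz": 0}
    - {"x": 0,"y": 0,"z": 0,"rx": 0,"ry": 0,"rz": 0}
    - {"x": 0,"y": 0,"z": 0,"rx": 0,"ry": 0,"rz": 0}

```text
time_s: 30.35
ee_pos: [462.2, 283.9, 178.3]
ee_rot: [-180.0, -0.1, 0.0]
force: [-0.6, 0.2, -1.1]
gripper_width: 9.6
gripper_force: 55.0
```

```bash
python3 go.py 461.7 282.5 178; python3 - <<'E'
from cv import *
f=cover(zh=260);save(f,'s10')
print(state()['qvel'].round(2))
E
```

```text
tool shift [-0.5  1.4  0.3] dist 2 rot [-1.7996e+02 -6.0000e-02  5.0000e-02] pos [462.2 283.9 178.3] t 30.4 q [ 30.  17.  97.   0.  66. 120.] F [-0.6  0.2 -1.1] w 9.6
top 0.7 3021 normal [ 0.001 -0.001  1.   ] tiltdeg 0.1 z 173.8 rect [523.4 283.4] [123.9 123.5] 45.1 rng x 437.0 611.0 zat max x 173.5
scene 0.81 1890 normal [-0.001  0.003  1.   ] tiltdeg 0.2 z 171.2 rect [523.5 282.8] [124.1 127.5] 45.0 rng x 450.0 609.0 zat max x 171.0
[ 0.11  0.05  0.05  0.   -0.05  0.06]
```

View pics/s10.png

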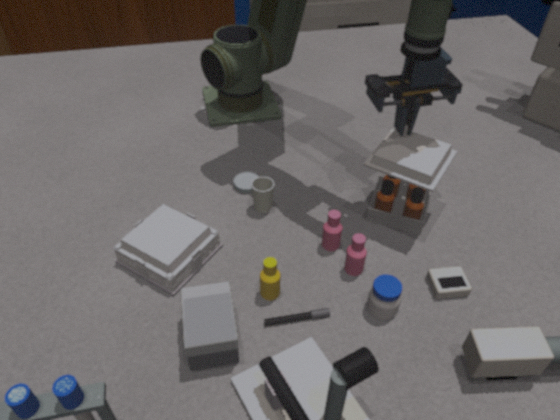

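The scene picture shows the cover held level by its tab at (411,158), above the crate at (400,205), with bottles standing at (388,192) and (415,200). The lower stack at (168,243) and the bystanders are undisturbed. The measured cover centre is (523.5,283) against the crate's (523.7,282.5), with 0.2° of tilt.

```bash
python3 -c "from workcell import job_done; print(job_done())"
```

```text
the job is handed in; nothing more can be done
None
```

I handed the job in at about 30 s of the 72 s limit: both bottles stand in the crate's empty cells, and the cover was peeled tab corner first and is held level and still, centred over the crate about 50 mm above the caps.

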